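# Chock the pipe and put the beaker to drain

## Task

The steel pipe on the sloping board is kept from rolling down only by the metal beaker that lies, mouth to the pipe, against the middle of its low side. Push the two wooden wedge chocks, thin end first, up against the low side of the pipe, one towards each end of the pipe and square to it; only when both are in place and let go, take the beaker away and lower it, mouth down, over the upright drying peg until its rim stands on the peg's foot, then let go. The pipe must stay where it is on the board all along, and the tin, the wrench and the wooden offcut must be left alone.

Things in the scene. Friction and masses are not known exactly. Their poses are not given: they have to be found in the camera images.
- board: Fixed sloping white-painted board, 200 mm (its x) by 250 mm (its y). Origin on the bench under its centre; x level and pointing uphill, y along the low edge, z vertical. The deck slopes 6 degrees: its upper surface is at z = 30 mm + 0.105 x. It stands in different places and is turned about the vertical; the low edge faces roughly away from the robot.
- pipe: Loose steel pipe, 60 mm outside diameter, 200 mm long, about 0.57 kg, lying across the slope on the board; it rolls freely. Origin at its middle, on its axis; its y runs along the axis (parallel to the board's y), x and z turn as it rolls. At the start its origin is at board x = 46.9 mm and board z = 65.1 mm.
- beaker: Loose straight metal beaker, 52 mm outside and 46 mm inside diameter, 95 mm long, wall 3 mm, base 4 mm thick, about 0.16 kg. Origin at the centre of the outside of its base; z along its axis towards the mouth. At the start it lies on the board with its axis up the slope, the mouth's rim resting against the low side of the middle of the pipe, the base downhill.
- beaker_rim (a point): Centre of the beaker's mouth, in the plane of its rim, 95 mm along the beaker's z from its origin.
- chock_a: Loose solid oak wedge chock, 76 mm long (its x), 40 mm wide (its y), 48 mm high, about 80 g, upright on the bench at the start. Origin at the centre of its underside; the thin end (3 mm thick) is at x = +38 mm, the tall heel at x = -38 mm. The top is flat from x = -38 to -18 mm, then slopes straight down to the thin end. Its two long sides are flat, upright and parallel.
- chock_b: A second chock exactly like chock_a; either may go to either end of the pipe. Origin and axes as for chock_a. When a chock sits on the deck, square to the pipe and just touching it, the pipe's axis is 52 mm ahead of the chock's origin along its x and 30 mm up its z.
- stand: Fixed drying stand: a dark round steel foot 90 mm in diameter and 14 mm thick with an upright round peg in its centre, 20 mm in diameter, its rounded tip 90 mm above the bench. Origin on the bench under the peg's axis, z up. It stands on the bench beside the board, in different places.
- stand_foot (a point): The point on the peg's axis at the top of the foot, 14 mm above the bench.
- tin: Bystander: closed grey tin, 74 mm diameter, 100 mm high, standing; origin under its base.
- wrench: Bystander: steel wrench 180 mm long, lying flat; origin under its middle.
- offcut: Bystander: pale wooden offcut 160 x 55 x 28 mm lying flat; origin under its middle.
Mind the look-alikes: they are no part of the job. What is shaped like the chock_a but yellow is not meant.

How it is judged (in metres and radians):
On the way, in this order (a step that is already met when the one before it is completed fails the run):
1. one chock set against the low side of the pipe near one end, and let go, the beaker still in place (distance of each of beaker, pipe from where it was at the start of the episode below 0.03 m and ((x of pipe in the frame of chock_a between 0.044 and 0.06 m and z of pipe in the frame of chock_a between 0.023 and 0.037 m and y of chock_a in the frame of pipe between -0.1 and 0.1 m and x of chock_a in the frame of board below 0.04 m and angle between the x axis of chock_a and the y axis of pipe, either way round above 1.32 rad and (y of chock_a in the frame of pipe above 0.045 m or y of chock_a in the frame of pipe below -0.045 m) and contact force between chock_a and the arm below 0.05 N and contact force between chock_a and the fingers below 0.05 N) or (x of pipe in the frame of chock_b between 0.044 and 0.06 m and z of pipe in the frame of chock_b between 0.023 and 0.037 m and y of chock_b in the frame of pipe between -0.1 and 0.1 m and x of chock_b in the frame of board below 0.04 m and angle between the x axis of chock_b and the y axis of pipe, either way round above 1.32 rad and (y of chock_b in the frame of pipe above 0.045 m or y of chock_b in the frame of pipe below -0.045 m) and contact force between chock_b and the arm below 0.05 N and contact force between chock_b and the fingers below 0.05 N))), for 0.2 s.
2. both chocks set, one near each end, and let go, the beaker still in place (x of pipe in the frame of chock_a between 0.044 and 0.06 m and z of pipe in the frame of chock_a between 0.023 and 0.037 m and y of chock_a in the frame of pipe between -0.1 and 0.1 m and x of each of chock_a, chock_b in the frame of board below 0.04 m and angle between the x axis of each of chock_a, chock_b and the y axis of pipe, either way round above 1.32 rad and x of pipe in the frame of chock_b between 0.044 and 0.06 m and z of pipe in the frame of chock_b between 0.023 and 0.037 m and y of chock_b in the frame of pipe between -0.1 and 0.1 m and ((y of chock_a in the frame of pipe above 0.045 m and y of chock_b in the frame of pipe below -0.045 m) or (y of chock_a in the frame of pipe below -0.045 m and y of chock_b in the frame of pipe above 0.045 m)) and distance of each of beaker, pipe from where it was at the start of the episode below 0.03 m and contact force between each of chock_a, chock_b and the arm below 0.05 N and contact force between each of chock_a, chock_b and the fingers below 0.05 N), for 0.2 s.
3. beaker taken off the board, the pipe held by the chocks alone (x of pipe in the frame of chock_a between 0.044 and 0.06 m and z of pipe in the frame of chock_a between 0.023 and 0.037 m and y of chock_a in the frame of pipe between -0.1 and 0.1 m and x of each of chock_a, chock_b in the frame of board below 0.04 m and angle between the x axis of each of chock_a, chock_b and the y axis of pipe, either way round above 1.32 rad and x of pipe in the frame of chock_b between 0.044 and 0.06 m and z of pipe in the frame of chock_b between 0.023 and 0.037 m and y of chock_b in the frame of pipe between -0.1 and 0.1 m and ((y of chock_a in the frame of pipe above 0.045 m and y of chock_b in the frame of pipe below -0.045 m) or (y of chock_a in the frame of pipe below -0.045 m and y of chock_b in the frame of pipe above 0.045 m)) and distance of pipe from where it was at the start of the episode below 0.03 m and distance of beaker from where it was at the start of the episode above 0.06 m and contact force between beaker and pipe below 0.05 N and contact force between beaker and board below 0.05 N and contact force between beaker and the fingers above 0.5 N), for 0.2 s.
4. beaker lowered mouth down over the peg, still held (horizontal distance between beaker_rim and stand_foot below 0.022 m and angle between beaker's own z axis and vertical above 2.8 rad and z of beaker_rim in the frame of stand_foot below 0.045 m and contact force between beaker and the fingers above 0.5 N), for 0.05 s.
At the end, for the whole second after the job is handed in: Chocks on the board, thin ends to the pipe's low side, square within 14 degrees, within 7 mm of touching, one 45 to 100 mm either side of its middle; pipe at rest within 30 mm of its start; beaker at rest mouth down around the peg, upright within 8 degrees, rim within 6 mm of the foot (x of pipe in the frame of chock_a between 0.044 and 0.06 m and z of pipe in the frame of chock_a between 0.023 and 0.037 m and y of chock_a in the frame of pipe between -0.1 and 0.1 m and x of each of chock_a, chock_b in the frame of board below 0.04 m and angle between the x axis of each of chock_a, chock_b and the y axis of pipe, either way round above 1.32 rad and x of pipe in the frame of chock_b between 0.044 and 0.06 m and z of pipe in the frame of chock_b between 0.023 and 0.037 m and y of chock_b in the frame of pipe between -0.1 and 0.1 m and ((y of chock_a in the frame of pipe above 0.045 m and y of chock_b in the frame of pipe below -0.045 m) or (y of chock_a in the frame of pipe below -0.045 m and y of chock_b in the frame of pipe above 0.045 m)) and distance of pipe from where it was at the start of the episode below 0.03 m and horizontal distance between beaker_rim and stand_foot below 0.022 m and angle between beaker's own z axis and vertical above 3 rad and z of beaker_rim in the frame of stand_foot below 0.006 m and linear speed of pipe below 0.01 m/s and linear speed of beaker below 0.02 m/s).
It fails at once if the pipe rolls or is pushed more than 40 mm from where it was (distance of pipe from where it was at the start of the episode above 0.04 m).
It fails at once if the tin is moved more than 40 mm (distance of tin from where it was at the start of the episode above 0.04 m).
It fails at once if the wrench is moved more than 40 mm (distance of wrench from where it was at the start of the episode above 0.04 m).
It fails at once if the offcut is moved more than 40 mm (distance of offcut from where it was at the start of the episode above 0.04 m).
It also fails if it takes over 64 s, if anything falls off the work surface, if the arm or the gripper's body presses on something with over 40 N, if the wrist force passes 120 N, or if a joint passes its speed limit or range.

## Robot

A 6-joint arm with a two-finger parallel gripper is mounted at the origin on the work surface. World frame = base frame: x ahead of the robot, y to its left, z up, the work surface at z = 0. Lengths are in mm, angles in rad, forces in N, time in s.
With the tool pointing down it reaches from about 325 to 875 mm from the base axis. Payload 4.4 kg.
Tool frame: the origin (TCP) lies on the centre line of the jaws, within the pads' length; the fingertips stand ahead of it and the grasp point (between the pads) lies 6 mm ahead of it (ctrl.tcp_to_tips is the z of the fingertips in the tool frame, in mm); z points along the fingers, y is the direction in which the jaws open and shut (so a half turn about z gives the same grasp; the last joint's range is limited). The gripper opens to 85 mm and grips with 20 to 120 N. Pads are 22 mm wide; open, the fingers measure 114 mm over their backs; the gripper's body (76 mm by 85 mm) begins 54 mm behind the grasp point. The pads swing forward as they close: fully open they stand 13 mm farther back than shut.
Start: joints at [1.123, 0.207, 1.542, -0, 1.393, -0.15], TCP at [168.175, 549.859, 256.282] pointing down, gripper open.
Joint ranges: [-2.73, 2.73], [-0.86, 2.22], [0.23, 2.46], [-1.11, 4.25], [0.08, 2.63], [-2.82, 2.82]. Speed limits (rad/s): [2.79, 2.79, 3.14, 3.14, 3.14, 3.14].

## Interface

Orientations are given as a 3x3 rotation matrix whose columns are the frame's x, y, z axes.
In Python, from plant import ctrl, sensors, optics gives the robot as it stands. Calls block until the motion is done:
- ctrl.move_ptp(position, orientation): joint-space move of the TCP to a pose.
- ctrl.move_l(position, rot=None, vel=150, threshold=None): straight line of the TCP; rot=None keeps the orientation; vel is the mean speed in mm/s. With threshold (N) it stops when the force on the tool has changed by that much, and returns True; else False.
- ctrl.set_joints(angles): joint-space move.
- ctrl.gripper_to(opening, force=None): finger opening in mm; force is the grip in N (None keeps the last); returns when the fingers have stopped.
- ctrl.hold(seconds).
- ctrl.solve_ik(position, orientation): joint angles nearest the present ones, or None.
- sensors.read_state(): the state.
- optics.grab_frame(name): name is "side" or "top" or "wrist"; returns (picture, depth): 420x560x3 uint8, red, green, blue; 420x560 float32, mm along the optical axis (not along the pixel's ray), 0 where there is no reading.
- optics.camera_params(name): a dict with "mtx" (3x3 intrinsics, pixels), "R" (3x3) and "t" (3): a world point X has camera coordinates R X + t; the wrist camera has in their place "T_tool_cam" (4x4, takes a point from camera to tool coordinates, whose origin is the TCP and whose axes are the flange's). Camera axes: x right, y down, z forward; pixel columns grow to the right and rows downward; lengths in mm; the calibration is good to about 2 mm. A picture is of the moment at which its call begins: read the wrist's pose just before it. camera_params takes no time and is no camera call.
A pose or a line that the arm cannot do raises ctrl.MotionError and nothing moves.
- ctrl.finish_job(): hands the job in, once; it reports no verdict.
The state is a dict: "t": time; "q": joint angles; "qvel": joint speeds; "tau": joint torques, N m; "eef_pos": TCP position; "eef_rot": TCP orientation; "force": force on the tool from outside, world axes, zero at the start; "wrist_torque": the same for the moment, N m; "grip_width": finger opening in mm.
Only numpy, scipy, OpenCV 4.12 (cv2) and the standard library are available. Lean on these libraries where they do the work, as an engineer would, in place of code of your own. Each camera call takes 0.05 s, during which the arm holds its last target.

## Working session

There is one attempt and no reset: what is moved stays moved. The work goes in short steps, each a Python script; the robot and the scene stay as the last script left them, time stands still between calls to the robot, and variables do not carry over. Pictures are saved under pics/ and viewed, and the job is handed in when it is done.

```bash
ls; mkdir -p pics
python3 - <<'E'
from plant import ctrl,sensors,optics
import cv2,numpy as np
for n in("side","top","wrist"):
    im,d=optics.grab_frame(n); cv2.imwrite(f"pics/{n}0.png",im[:,:,::-1]); np.save(f"pics/{n}0.npy",d)
    print(n,optics.camera_params(n))
s=sensors.read_state();print(s['t'],s['eef_pos'],s['eef_rot'],s['grip_width'],ctrl.tcp_to_tips)
E
```

```text
pics
side {'mtx': array([[522.6598128 ,   0.        , 278.73914357],
       [  0.        , 522.6598128 , 215.61970522],
       [  0.        ,   0.        ,   1.        ]]), 'R': array([[ 0.94190206, -0.33586513,  0.00388928],
       [-0.23764428, -0.67454458, -0.69893834],
       [ 0.23737251,  0.6574072 , -0.71517136]]), 't': array([-475.31916548,  201.37125067, 1221.06537094])}
top {'mtx': array([[545.03942239,   0.        , 287.16263655],
       [  0.        , 545.03942239, 204.0640712 ],
       [  0.        ,   0.        ,   1.        ]]), 'R': array([[-0.02057708, -0.99977953, -0.00418064],
       [-0.99641305,  0.02085073, -0.08201396],
       [ 0.08208305,  0.00247804, -0.99662241]]), 't': array([  54.30087095,  494.27052189, 1497.18234285])}
wrist {'mtx': array([[328.71938648,   0.        , 280.98979521],
       [  0.        , 328.71938648, 209.15428324],
       [  0.        ,   0.        ,   1.        ]]), 'T_tool_cam': array([[-6.24705387e-05, -9.65985216e-01, -2.58597290e-01,
         6.63703034e+01],
       [ 9.99999865e-01, -1.93827975e-04,  4.82466107e-04,
         7.26511336e-01],
       [-5.16178516e-04, -2.58597225e-01,  9.65985098e-01,
        -1.17776544e+02],
       [ 0.00000000e+00,  0.00000000e+00,  0.00000000e+00,
         1.00000000e+00]])}
0.15 [167.91958558 549.32776283 255.33649277] [[-9.56286155e-01  2.92431415e-01 -8.11141479e-04]
 [ 2.92432412e-01  9.56284654e-01 -1.71612353e-03]
 [ 2.73833715e-04 -1.87830923e-03 -9.99998198e-01]] 85.66429624330043 25.0
```

View pics/top0.png

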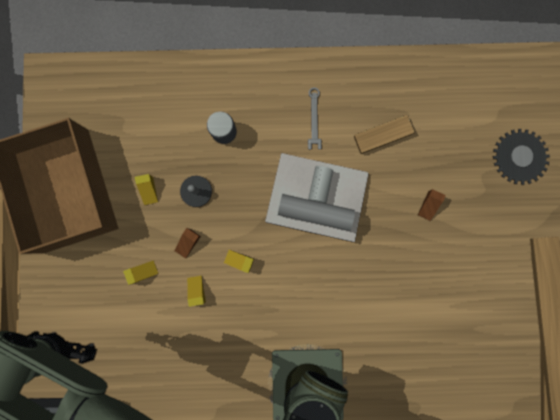

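View pics/side0.png

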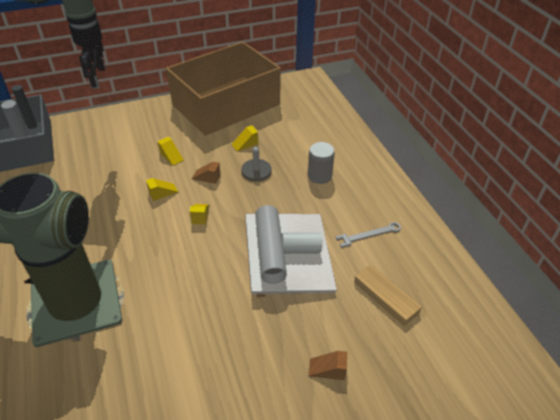

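View pics/wrist0.png

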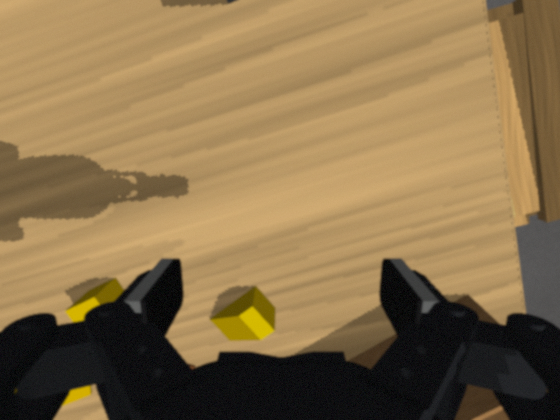

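Chock-shaped candidates in the top view: brown (187,242) and brown (431,205), which are the oak ones. The yellow ones at (146,189), (141,272), (196,291) and (239,261) are look-alikes. Next I'll take crops and point clouds.

```bash
cat > h.py <<'E'
import numpy as np,cv2
from plant import ctrl,sensors,optics
def cloud(name,d,state=None):
    p=optics.camera_params(name);K=p['mtx'];v,u=np.mgrid[0:d.shape[0],0:d.shape[1]]
    c=np.stack([(u-K[0,2])/K[0,0]*d,(v-K[1,2])/K[1,1]*d,d],-1)
    if 'R' in p: return (c-p['t'])@p['R']
    T=p['T_tool_cam']; c=c@T[:3,:3].T+T[:3,3]
    return c@np.array(state['eef_rot']).T+state['eef_pos']
def proj(name,X,state=None):
    p=optics.camera_params(name);X=np.atleast_2d(X).astype(float)
    if 'R' in p: c=X@p['R'].T+p['t']
    else:
        T=p['T_tool_cam'];c=(X-state['eef_pos'])@np.array(state['eef_rot']);c=(c-T[:3,3])@T[:3,:3]
    q=c@p['mtx'].T;return q[:,:2]/q[:,2:]
E
python3 - <<'E'
from h import *
im=cv2.imread('pics/top0.png');d=np.load('pics/top0.npy');P=cloud('top',d)
ims=cv2.imread('pics/side0.png');ds=np.load('pics/side0.npy');Ps=cloud('side',ds)
def show(a,n,s): cv2.imwrite(n,cv2.resize(a,None,fx=s,fy=s,interpolation=cv2.INTER_CUBIC))
show(im[140:260,120:460],'pics/tc.png',2.3)
show(ims[120:390,140:440],'pics/sc.png',2.2)
for u,v in[(187,242),(431,205),(200,192),(203,189),(320,215),(322,180),(282,156),(368,173),(357,241),(266,222),(222,125),(315,120),(385,135),(60,250),(400,300)]:
    print((u,v),P[v,u].round(1))
for u,v in [(205,172),(330,365),(257,152),(257,172),(270,240),(302,242)]: print('s',(u,v),Ps[v,u].round(1))
# pointcloud of browns
for nm,I,Q in(('top',im,P),('side',ims,Ps)):
    hsv=cv2.cvtColor(I,cv2.COLOR_BGR2HSV)
    for (u,v),w in ({'top':[((187,242),18),((431,205),18)],'side':[((207,172),18),((329,365),24)]}[nm]):
        print(nm,hsv[v,u],I[v,u])
E
```

```text
(187, 242) [395.4 320.2  38.7]
(431, 205) [ 483.7 -353.7   28.6]
(200, 192) [534.5 287.1  17.4]
(203, 189) [543.6 279.8  10. ]
(320, 215) [458.8 -42.7  87.7]
(322, 180) [552.7 -50.6  84.5]
(282, 156) [630.6  55.7  21.9]
(368, 173) [ 578.  -184.1   17.8]
(357, 241) [ 389.  -149.9   -2.1]
(266, 222) [445.7 103.1  38.2]
(222, 125) [704.  213.4 101. ]
(315, 120) [735.8 -40.3   2.1]
(385, 135) [ 683.  -233.8   26.7]
(60, 250) [380.9 683.8   1.3]
(400, 300) [ 222.8 -264.2   -1.4]
s (205, 172) [390.7 305.9  37.7]
s (330, 365) [ 485.2 -365.8   39.7]
s (257, 152) [543.9 295.4  77.4]
s (257, 172) [538.1 282.8  14.3]
s (270, 240) [464.8 -49.3  95.5]
s (302, 242) [541.9 -61.2  72.1]
top [ 12 157  86] [33 55 86]
top [ 13 160  89] [33 57 89]
side [ 15 134  84] [40 62 84]
side [ 14 150 119] [ 49  81 119]
```

```bash
cat > wl.py <<'E'
E
echo
```

```text
(no output)
```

View pics/tc.png

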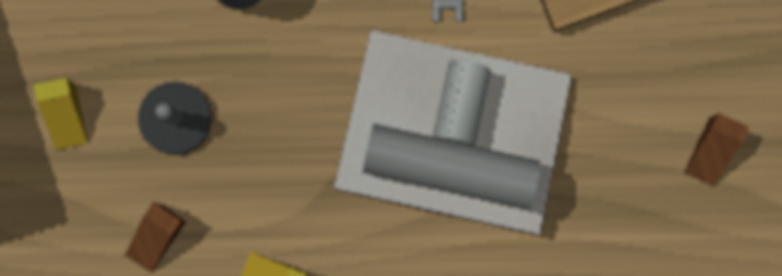

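View pics/sc.png

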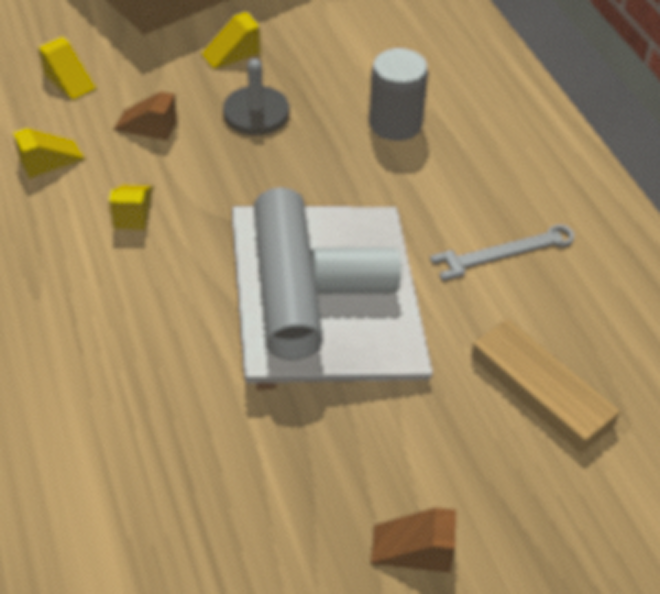

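Two brown chocks are confirmed, at crop (155,235) and (716,150). The stand is at (176,118). The beaker lies on the far (downhill) side of the pipe. Next I'll fit poses by projecting the known models.

```bash
cat > fit.py <<'E'
from h import *
from scipy.optimize import minimize,least_squares
prof=[(-38,0),(38,0),(38,3),(-18,48),(-38,48)]
CH=np.array([(x,y,z) for y in(-20,20) for x,z in prof],float)
def yawR(a): c,s=np.cos(a),np.sin(a); return np.array([[c,-s,0],[s,c,0],[0,0,1.]])
def sil(name,V,shape,st=None,S=4):
    m=np.zeros((shape[0]*S,shape[1]*S),np.uint8)
    p=proj(name,V,st); h=cv2.convexHull((((p+.5)*S)).astype(np.float32)).round().astype(np.int32)
    cv2.fillConvexPoly(m,h,1); return cv2.resize(m.astype(np.float32),(shape[1],shape[0]),interpolation=cv2.INTER_AREA)
def fitchock(views,x0,Rb=np.eye(3),z=0):
    # views: list (name, mask float, roi(u0,v0,u1,v1), st)
    def cost(p,full=False):
        V=CH@yawR(p[2]*.02).T+[p[0],p[1],z]; c=0
        for n,m,r,st in views:
            s=sil(n,V,m.shape,st,2)[r[1]:r[3],r[0]:r[2]]; mm=m[r[1]:r[3],r[0]:r[2]]
            c+=np.abs(s-mm).sum()/mm.sum()
        return c
    best=None
    for a in np.arange(0,2*np.pi,np.pi/6):
        r=minimize(cost,[x0[0],x0[1],a/.02],method='Nelder-Mead',options=dict(initial_simplex=np.array([[x0[0],x0[1],a/.02],[x0[0]+10,x0[1],a/.02],[x0[0],x0[1]+10,a/.02],[x0[0],x0[1],a/.02+10]]),maxiter=90))
        if best is None or r.fun<best.fun: best=r
    return best.x[0],best.x[1],(best.x[2]*.02+np.pi)%(2*np.pi)-np.pi,best.fun
def brown(im):
    h=cv2.cvtColor(im,cv2.COLOR_BGR2HSV)
    return ((h[...,0]<17)&(h[...,1]>125)&(h[...,2]<150)&(im[...,1].astype(int)<95)&(im[...,2]>35)).astype(np.float32)
E
cat > f0.py <<'E'
from fit import *
im=cv2.imread('pics/top0.png');ims=cv2.imread('pics/side0.png')
mt,ms=brown(im),brown(ims)
ov=np.hstack([cv2.resize(mt[180:270,150:450]*255,None,fx=1.3,fy=1.3)])
cv2.imwrite('pics/m1.png',mt[140:300,120:460]*255);cv2.imwrite('pics/m2.png',ms[120:400,140:440]*255)
for nm,(u,v),(a,b),x0 in(('near',(187,242),(207,172),(393,315)),('far',(431,205),(329,365),(484,-358))):
    def pick(m,u,v,w):
        r=(u-w,v-w,u+w,v+w); n,l,s,c=cv2.connectedComponentsWithStats(m.astype(np.uint8)); 
        k=l[v,u]; print(k,s[k]); return (l==k).astype(np.float32),r
    m1,r1=pick(mt,u,v,25);m2,r2=pick(ms,a,b,32)
    for vs in([('top',m1,r1,None),('side',m2,r2,None)],[('top',m1,r1,None)],[('side',m2,r2,None)]): print(nm,fitchock(vs,x0))
# board, 2 cams
tc=np.array([(372,30),(572,75),(543,236),(334,187)])/2.3+[120,140]
sc=np.array([(398,207),(431,375),(246,378),(233,207)])/2.2+[140,120]
# order: low-left(+y world), low-right, high-right, high-left; board x toward robot: yaw~pi -> board y ~ -world y
B=np.array([(-100,-125,19.5),(-100,125,19.5),(100,125,40.5),(100,-125,40.5)])
def res(p): 
    V=B@yawR(p[2]).T+[p[0],p[1],0]; return np.r_[(proj('top',V)-tc).ravel(),(proj('side',V)-sc).ravel()]
r=least_squares(res,[510,-45,3.0]);print('board',r.x,r.fun.round(1))
def resS(p,k):
    V=B@yawR(p[2]).T+[p[0],p[1],0]; return (proj('top',V)-tc).ravel() if k else (proj('side',V)-sc).ravel()
for k in(1,0): print(least_squares(resS,[510,-45,3.0],args=(k,)).x)
# stand : foot centre pixels and peg tip
print('stand tip top/side', proj('top',[[540,287,14],[540,287,88]]),proj('side',[[540,287,14],[540,287,88]]))
E
python3 f0.py
```

```text
77 [175 228  25  30 420]
220 [193 163  26  20 320]
near (np.float64(392.7204121858572), np.float64(327.83254981287985), np.float64(2.4990660071959434), np.float64(0.48046875))[ WARN:0@1.049] global loadsave.cpp:1063 imwrite_ Unsupported depth image for selected encoder is fallbacked to CV_8U.
Traceback (most recent call last):
  File "f0.py", line 11, in <module>
    for vs in([('top',m1,r1,None),('side',m2,r2,None)],[('top',m1,r1,None)],[('side',m2,r2,None)]): print(nm,fitchock(vs,x0))
                                                                                                             ~~~~~~~~^^^^^^^
  File "fit.py", line 20, in fitchock
    r=minimize(cost,[x0[0],x0[1],a/.02],method='Nelder-Mead',options=dict(initial_simplex=np.array([[x0[0],x0[1],a/.02],[x0[0]+10,x0[1],a/.02],[x0[0],x0[1]+10,a/.02],[x0[0],x0[1],a/.02+10]]),maxiter=90))
  File "fit.py", line 15, in cost
    s=sil(n,V,m.shape,st,2)[r[1]:r[3],r[0]:r[2]]; mm=m[r[1]:r[3],r[0]:r[2]]
      ~~~^^^^^^^^^^^^^^^^^^
  File "fit.py", line 8, in sil
    p=proj(name,V,st); h=cv2.convexHull((((p+.5)*S)).astype(np.float32)).round().astype(np.int32)
  File "h.py", line 10, in proj
    p=optics.camera_params(name);X=np.atleast_2d(X).astype(float)
ValueError: time passes only in moves, steps and waits
```

```bash
python3 - <<'E'
s=open('h.py').read()
s=s.replace("optics.camera_params(name)","cp(name)").replace("def cloud","_c={}\ndef cp(n):\n    if n not in _c: _c[n]=optics.camera_params(n)\n    return _c[n]\ndef cloud",1)
open('h.py','w').write(s)
E
python3 f0.py; python3 -c "
from h import *
print(sensors.read_state()['t'])"
```

```text
77 [175 228  25  30 420]
220 [193 163  26  20 320]
near (np.float64(392.7204121858572), np.float64(327.83254981287985), np.float64(2.4990660071959434), np.float64(0.48046875))
near (np.float64(393.3505080143353), np.float64(327.25273861478945), np.float64(2.5252998007523964), np.float64(0.08749999850988388))
near (np.float64(392.63912873739906), np.float64(330.7211187926508), np.float64(2.1831842577554017), np.float64(0.32109373807907104))
47 [418 190  27  31 483]
234 [309 352  37  28 739]
far (np.float64(484.7829653575115), np.float64(-354.5000482480975), np.float64(2.638420477072197), np.float64(0.350680947303772))
far (np.float64(484.59172453703707), np.float64(-355.0336612654321), np.float64(2.6831076897198898), np.float64(0.059006210416555405))
far (np.float64(485.3516430458244), np.float64(-353.0891368110316), np.float64(2.577904115318839), np.float64(0.26928281784057617))
board [514.45433079 -41.41920058   2.89655824] [ 0.2 -0.8  0.4 -0.8 -1.3 -1.1  0.4 -0.1 -0.8  0.7  0.5  0.3 -1.1  0.2
 -1.   0.2]
[512.47637349 -41.63441421   2.89852894]
[516.21322184 -40.79341979   2.89388847]
stand tip top/side [[200.2118624  190.17063633]
 [195.68716562 187.19197879]] [[257.17784936 171.03498635]
 [256.50621214 151.10785935]]
0.15[ WARN:0@0.507] global loadsave.cpp:1063 imwrite_ Unsupported depth image for selected encoder is fallbacked to CV_8U.
```

```bash
python3 -c "
import cv2,numpy as np
a=cv2.imread('pics/m1.png');b=cv2.imread('pics/m2.png')
cv2.imwrite('pics/m3.png',np.vstack([cv2.resize(a,(680,320)),cv2.resize(b,(300,280))[:, :].repeat(1,0) if 0 else cv2.copyMakeBorder(b,0,0,0,380,0)]))"
```

```text
(no output)
```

View pics/m3.png

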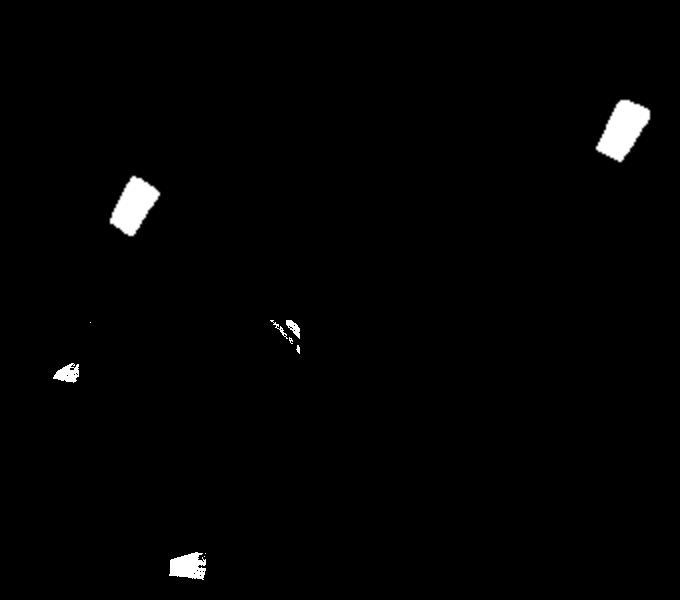

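Run:
```python
from h import *
from scipy.optimize import least_squares
for n,(x0,x1,y0,y1) in {'top':(170,225,165,220),'side':(230,285,135,190)}.items():
    im=cv2.imread(f'pics/{n}0.png')[y0:y1,x0:x1]; cv2.imwrite(f'pics/st_{n}.png',cv2.resize(im,None,fx=7,fy=7,interpolation=cv2.INTER_CUBIC))
a=cv2.imread('pics/st_top.png');b=cv2.imread('pics/st_side.png');cv2.imwrite('pics/st.png',np.hstack([a,b]))
```

```text
(no output)
```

View pics/st.png

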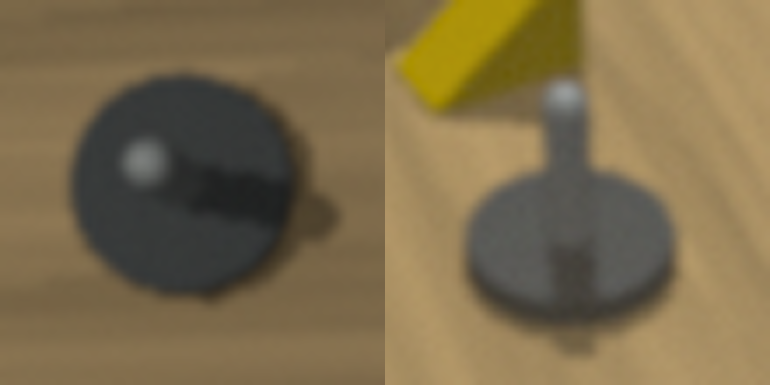

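Run:
```python
from h import *
from scipy.optimize import least_squares
ob={'top':np.array([(196.1,191.3),(190.9,188.1)]),'side':np.array([(256.5,169.3),(255.7,148.9)])}
def res(p,ns=('top','side')):
    V=np.array([[p[0],p[1],14],[p[0],p[1],82]]); return np.concatenate([(proj(n,V)-ob[n]).ravel() for n in ns])
for ns in(('top','side'),('top',),('side',)):
    r=least_squares(res,[540,290],args=(ns,));print(ns,r.x,r.fun.round(1))
# beaker / pipe expected in overlay
from fit import yawR
b=np.array([514,-41.4]);R=yawR(2.8966)
im=cv2.imread('pics/top0.png');ims=cv2.imread('pics/side0.png')
def bp(x,y,z): return np.r_[b,0]+R@np.array([x,y,z])
lines=[]
for s in(-1,1): lines.append((bp(46.9,-100,65.1)+R@[s*30,0,0],bp(46.9,100,65.1)+R@[s*30,0,0]))
for x0,x1,y0,y1 in[(-100,100,-125,-125),(100,100,-125,125),(100,-100,125,125),(-100,-100,125,-125)]:
    lines.append((bp(x0,y0,30+.105*x0),bp(x1,y1,30+.105*x1)))
for n,I in(('top',im),('side',ims)):
    S=3;J=cv2.resize(I,None,fx=S,fy=S,interpolation=cv2.INTER_CUBIC)
    for a,c in lines:
        p=((proj(n,[a,c])+.5)*S).astype(int); cv2.line(J,p[0].tolist(),p[1].tolist(),(0,0,255),1)
    o=(255,145) if n=='top' else (235,190)
    cv2.imwrite(f'pics/ov_{n}.png',J[o[1]*S:(o[1]+110)*S,o[0]*S:(o[0]+125)*S])
cv2.imwrite('pics/ov.png',np.hstack([cv2.imread('pics/ov_top.png'),cv2.imread('pics/ov_side.png')]))
```

```text
('top', 'side') [539.64280331 299.55383831] [-0.4 -0.9  0.5 -0.4 -0.8 -0.9 -0.6  1.3]
('top',) [537.82465687 299.76796845] [-0.4 -0.3  0.4  0.3]
('side',) [541.78068065 299.73552117] [-0.1 -1.1  0.1  1.1]
```

View pics/ov.png

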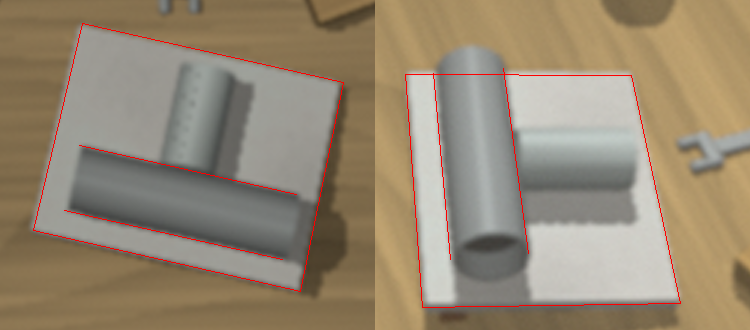

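```bash
cat >> fit.py <<'E'
BP=np.array([514.0,-41.4]);BY=2.8966
C6,S6=np.cos(np.radians(6)),np.sin(np.radians(6))
RB=yawR(BY); RD=RB@np.array([[C6,0,-S6],[0,1,0],[S6,0,C6]])  # deck frame cols ex,ey,n
def bp(x,y,z): return np.r_[BP,0]+RB@np.array([x,y,z])
DN=np.diag([1.,-1,-1])   # tool x=frame x, tool z=-frame z
def snap(n):
    st=sensors.read_state(); im,d=optics.grab_frame('wrist'); im=im[:,:,::-1].copy()
    cv2.imwrite(f'pics/{n}.png',im); np.save(f'pics/{n}.npy',d); np.savez(f'pics/{n}_st.npz',eef_pos=st['eef_pos'],eef_rot=st['eef_rot']); return im,d,st
def tcp_for(point,R): return np.array(point)-6*R[:,2]   # grasp point->TCP
E
python3 - <<'E'
from fit import *
c=np.array([393.4,327.3]);yaw=2.525
R=yawR(yaw)@DN; print(R)
p=tcp_for(np.r_[c,0]+yawR(yaw)@[-16,0,160],R)
ctrl.move_ptp(p,R)
im,d,st=snap('w1'); print(st['t'],st['eef_pos'],st['q'])
V=CH@yawR(yaw).T+[*c,0]; q=proj('wrist',V,st).astype(int)
for a in q: cv2.circle(im,a.tolist(),3,(0,0,255),-1)
cv2.imwrite('pics/w1o.png',im)
E
```

```text
[[-0.81585352  0.57825863  0.        ]
 [ 0.57825863  0.81585352  0.        ]
 [ 0.          0.         -1.        ]]
1.45 [406.34011047 318.88876306 166.4507653 ] [ 4.97444216e-01  1.77213544e-01  1.77457201e+00  5.30423972e-04
  1.18890216e+00 -4.57906108e-01]
```

View pics/w1o.png

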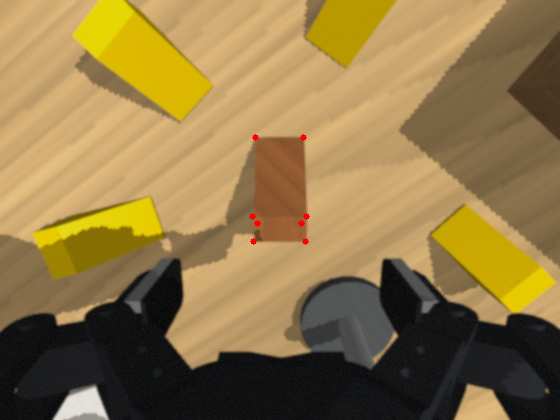

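```bash
cat > pp.py <<'E'
from fit import *
GZ=26.0;GX=-16.0
def pick(c,yaw):
    R=yawR(yaw)@DN
    g=np.r_[c,0]+yawR(yaw)@[GX,0,GZ]
    ctrl.gripper_to(62)
    ctrl.move_l(tcp_for(g,R),rot=R,vel=130)
    ctrl.gripper_to(20,force=40)
    s=sensors.read_state();print('grip',s['grip_width'],s['t'],s['force'])
    ctrl.move_l(tcp_for(g,R)+[0,0,110],vel=200)
def dk(x,y,h):  # deck coords: x along deck measured from chock nominal origin, h above deck
    o=bp(-1.68,y,29.83); return o+RD@np.array([x,0,h])
def tcp_ch(x,y,h):
    R=RD@DN; return tcp_for(dk(x,y,h)+RD@np.array([GX,0,GZ]),R),R
E
python3 - <<'E'
from pp import *
pick(np.array([393.4,327.3]),2.525)
p,R=tcp_ch(-35,-76,70)
ctrl.move_ptp(p,R); s=sensors.read_state();print(s['t'],s['force'],s['grip_width'])
snap('w2')
p,R=tcp_ch(-35,-76,6); ctrl.move_l(p,vel=130)
p,R=tcp_ch(-35,-76,-4); f0=sensors.read_state()['force']
print(ctrl.move_l(p,vel=20,threshold=4))
s=sensors.read_state();print(s['t'],s['force']-np.array(f0),'h above nominal',(RD.T@(np.array(s['eef_pos'])-tcp_ch(-35,-76,0)[0])).round(2))
E
```

```text
grip 39.302225790513994 3.3667 [0.00492527 0.29632156 4.40260574]
5.4 [ 0.76306111 -0.57645274 -0.86231245] 39.59265753232095
True
6.475 [ 0.5497987  -0.43484716  3.89803498] h above nominal [-1.18 -0.07  1.1 ]
```

View pics/w2.png

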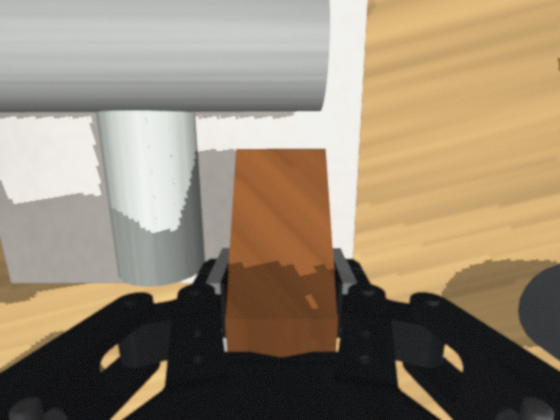

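Run:
```python
from pp import *
h0=1.1+0.7
p,R=tcp_ch(-33,-76,h0); ctrl.move_l(p,vel=40)
p,R=tcp_ch(-8,-76,h0); print(ctrl.move_l(p,vel=60))
p,R=tcp_ch(4,-76,h0); f0=np.array(sensors.read_state()['force'])
print(ctrl.move_l(p,vel=12,threshold=1.5))
s=sensors.read_state();print(s['t'],s['force']-f0,'off',(RD.T@(np.array(s['eef_pos'])-tcp_ch(0,-76,0)[0])).round(2))
snap('w3')
```

```text
False
False
8.4417 [ 0.72157582  0.30216607 -0.15525941] off [ 4.03 -0.01  1.8 ]
```

View pics/w3.png

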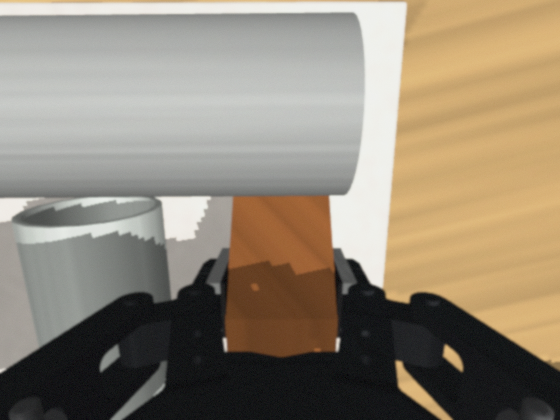

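```bash
cat > pipecmp.py <<'E'
from pp import *
import sys
def draw(n,shift=0,yo=0):
    im=cv2.imread(f'pics/{n}.png');st=dict(np.load(f'pics/{n}_st.npz'))
    o=bp(46.9,yo,65.1)
    o=o+RD[:,0]*shift+RD[:,2]*0
    for s in(-1,1):
        t=np.linspace(0,2*np.pi,60);P=o+s*100*RB[:,1]+30*np.outer(np.cos(t),RB[:,0])+30*np.outer(np.sin(t),RB[:,2])
        q=proj('wrist',P,st); cv2.polylines(im,[q.round().astype(np.int32)],True,(0,0,255),1)
        if s==-1: qa=q
    h=cv2.convexHull(np.r_[qa,q].astype(np.float32)).round().astype(np.int32); cv2.polylines(im,[h],True,(255,0,0),1)
    return im
a=draw(sys.argv[1],float(sys.argv[2]));b=draw(sys.argv[3],float(sys.argv[4]))
cv2.imwrite('pics/pc.png',cv2.resize(np.hstack([a,b]),(800,300)))
E
python3 pipecmp.py w2 0 w3 0
```

```text
(no output)
```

View pics/pc.png

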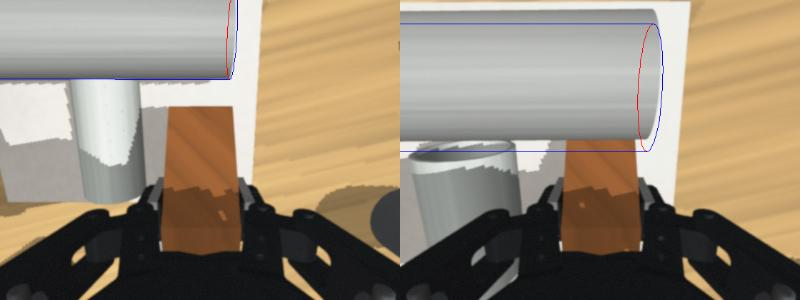

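The chock has pushed the pipe about 5 mm uphill. I'll back off slowly so the pipe settles on the beaker again, then release.

```bash
python3 - <<'E'
from pp import *
p,R=tcp_ch(-1.0,-76,1.6); ctrl.move_l(p,vel=6); snap('w4'); 
p,R=tcp_ch(-1.0,-76,0.9); ctrl.move_l(p,vel=6)
ctrl.gripper_to(54); s=sensors.read_state();print(s['t'],s['grip_width'])
ctrl.move_l(p+RD[:,2]*90,vel=180); snap('w5'); print(sensors.read_state()['t'])
E
python3 pipecmp.py w4 0 w5 0
```

```text
10.0833 53.95278852583784
10.7833
```

View pics/pc.png

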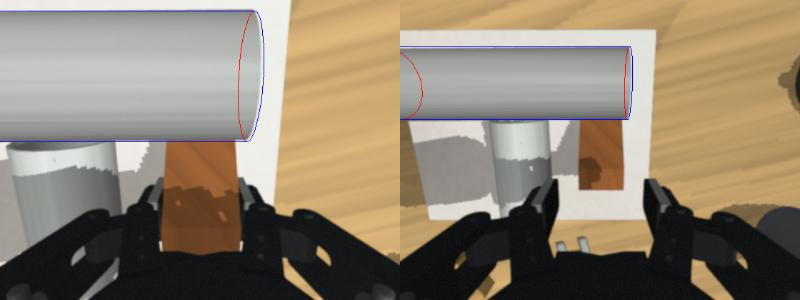

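Run:
```python
from pp import *
c=np.array([484.6,-355.0]);yaw=2.683
s=sensors.read_state();ctrl.move_l(np.array(s['eef_pos'])+[0,0,40],vel=200)
R=yawR(yaw)@DN
ctrl.move_ptp(tcp_for(np.r_[c,0]+yawR(yaw)@[GX,0,160],R),R)
im,d,st=snap('w6'); print(st['t'])
V=CH@yawR(yaw).T+[*c,0]
for a in proj('wrist',V,st).round().astype(int): cv2.circle(im,a.tolist(),2,(0,0,255),-1)
im5=cv2.imread('pics/w5.png');st5=dict(np.load('pics/w5_st.npz'))
V=CH@RD.T+dk(-1,-76,1)
for a in proj('wrist',V,st5).round().astype(int): cv2.circle(im5,a.tolist(),2,(0,0,255),-1)
cv2.imwrite('pics/w6o.png',np.hstack([im[80:380,150:450],im5[80:380,300:560]]))
```

```text
12.5833
```

View pics/w6o.png

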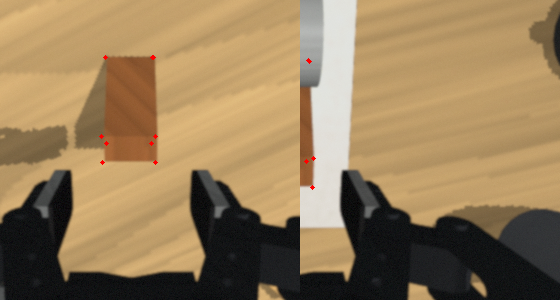

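```bash
python3 - <<'E'
from pp import *
pick(np.array([484.6,-355.0]),2.683)
Y=76
p,R=tcp_ch(-30,Y,70); ctrl.move_ptp(p,R); snap('w7')
p,R=tcp_ch(-30,Y,6); ctrl.move_l(p,vel=130)
p,R=tcp_ch(-30,Y,-4); f0=np.array(sensors.read_state()['force'])
print(ctrl.move_l(p,vel=20,threshold=4))
s=sensors.read_state();h=(RD.T@(np.array(s['eef_pos'])-tcp_ch(-30,Y,0)[0]));print(s['t'],s['force']-f0,h.round(2))
h0=h[2]+.6
p,R=tcp_ch(-28,Y,h0); ctrl.move_l(p,vel=40)
p,R=tcp_ch(-6,Y,h0); ctrl.move_l(p,vel=60)
p,R=tcp_ch(-1.5,Y,h0); f0=np.array(sensors.read_state()['force']); print(ctrl.move_l(p,vel=10,threshold=1.5))
snap('w8');s=sensors.read_state();print(s['t'],s['force']-f0,s['grip_width'],h0)
E
python3 pipecmp.py w7 0 w8 0
```

```text
grip 39.67169897237265 14.3833 [ 0.29967493 -0.58136941  4.09014378]
True
17.1 [ 2.42987466 -0.94919649  4.64994385] [-1.23  0.08  1.4 ]
False
18.5167 [ 1.51310841 -0.40590272 -1.45799666] 39.54703586506353 2.0045448142529496
```

View pics/pc.png

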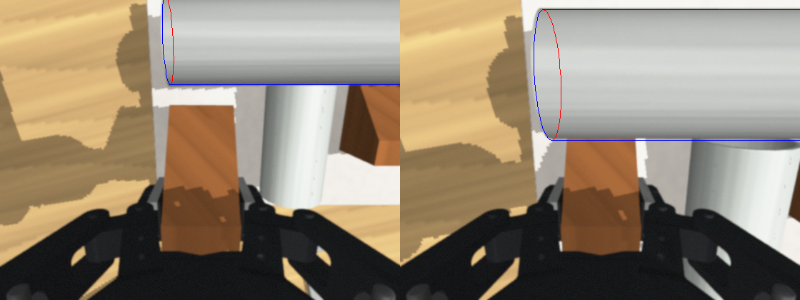

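Run:
```python
from pp import *
p,R=tcp_ch(-1.5,76,1.2); ctrl.move_l(p,vel=8)
ctrl.gripper_to(54); ctrl.hold(.1)
q,R=tcp_ch(-30,0,120)
ctrl.move_l(p+RD[:,2]*75,vel=180)
q,R=tcp_ch(-60,0,105); ctrl.move_l(q,rot=R,vel=180)
ctrl.gripper_to(85)
im,d,st=snap('w9'); print(st['t'])
for Y in(-76,76):
    V=CH@RD.T+dk(-1.2,Y,1)
    for a in proj('wrist',V,st).round().astype(int): cv2.circle(im,a.tolist(),2,(0,0,255),-1)
# beaker nominal
bo=bp(46.9,0,65.1)-30*RD[:,2]+26*RD[:,2]
# rim touches pipe near height26: contact offset along deck
rim=bo-RD[:,0]*np.sqrt(30**2-4**2); base=rim-95*RD[:,0]; print('rim',rim,'base',base)
for o in(rim,base):
    t=np.linspace(0,2*np.pi,40);P=o+26*np.outer(np.cos(t),RD[:,1])+26*np.outer(np.sin(t),RD[:,2])
    cv2.polylines(im,[proj('wrist',P,st).round().astype(np.int32)],True,(0,255,0),1)
cv2.imwrite('pics/w9o.png',im)
for w in ('side','top'):
    i,d=optics.grab_frame(w); cv2.imwrite(f'pics/{w}1.png',i[:,:,::-1])
```

```text
20.85
rim [496.78114446 -37.09503016  58.01405778] base [588.43947987 -60.01097651  48.08385377]
```

View pics/w9o.png

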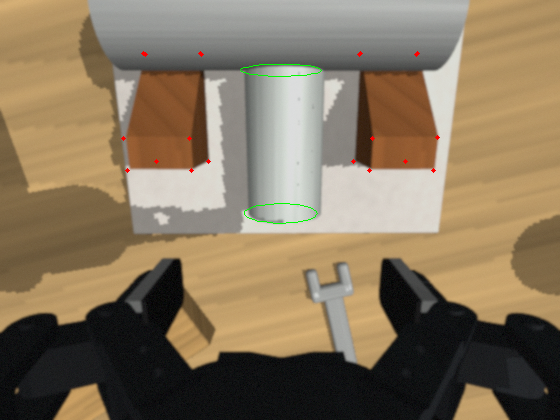

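View pics/side1.png

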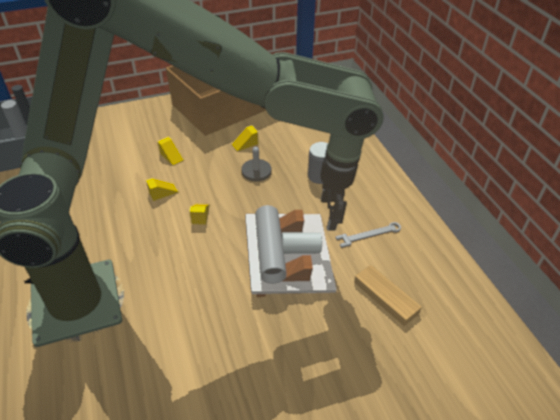

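Both chocks are square and touching: their thin ends meet the pipe at (172,70) and (390,72). The beaker lies on the predicted outline. Next I'll check reachability for the mouth-down pose, tilting the tool so the wrist stays high.

```bash
cat > bk.py <<'E'
from pp import *
TILT=np.radians(20); GB=28.0
# tool in beaker frame: beaker z=b; tool z makes 70deg with b
def Rgrasp():
    ex,ey,n=RD.T  # beaker z = ex
    z=-n*np.cos(TILT)+ex*np.sin(TILT); x=ex*np.cos(TILT)+n*np.sin(TILT); y=np.cross(z,x); return np.c_[x,y,z]
def Rplace(phi):
    b=np.array([0,0,-1.]);o=np.array([np.cos(phi),np.sin(phi),0])
    z=o*np.cos(TILT)+b*np.sin(TILT); x=b*np.cos(TILT)-o*np.sin(TILT); return np.c_[x,np.cross(z,x),z]
rim=np.array([496.78,-37.1,58.01]);base=np.array([588.44,-60.01,48.08])
def tg(off=0): return tcp_for(base+RD[:,0]*GB+RD[:,2]*off,Rgrasp())
ST=np.array([539.,299.6])
def tp(phi,h): return tcp_for(np.r_[ST,14+h+95-GB],Rplace(phi))  # h rim height above foot
E
python3 - <<'E'
from bk import *
R=Rgrasp();print(np.linalg.det(R))
for o in(60,0): print('g',ctrl.solve_ik(tg(o),R))
for d in range(-60,111,10):
    a=np.radians(d); q=[ctrl.solve_ik(tp(a,h),Rplace(a)) for h in(100,3)]
    print(d,[None if k is None else np.round(k,2) for k in q])
E
```

```text
0.9999999999999997
g [-2.47431472e-01  6.23950788e-01  1.33069166e+00 -1.07172698e-03
  1.64073460e+00 -1.57306322e+00]
g [-2.47453718e-01  6.89020417e-01  1.36623910e+00 -1.07936681e-03
  1.54011757e+00 -1.57297521e+00]
-60 [None, None]
-50 [None, None]
-40 [None, None]
-30 [None, None]
-20 [None, None]
-10 [None, None]
0 [array([0.64, 0.28, 2.14, 4.17, 0.71, 0.93]), array([0.64, 0.55, 2.11, 3.97, 0.86, 1.19])]
10 [array([0.52, 0.23, 2.21, 3.75, 0.59, 1.17]), array([0.52, 0.52, 2.18, 3.6 , 0.81, 1.37])]
20 [array([0.38, 0.2 , 2.26, 3.2 , 0.54, 1.53]), array([0.38, 0.5 , 2.23, 3.18, 0.81, 1.55])]
30 [array([0.24, 0.19, 2.27, 2.64, 0.59, 1.9 ]), array([0.24, 0.5 , 2.24, 2.78, 0.84, 1.72])]
40 [array([0.1 , 0.2 , 2.25, 2.2 , 0.71, 2.15]), array([0.1 , 0.51, 2.22, 2.4 , 0.89, 1.87])]
50 [array([-0.  ,  0.24,  2.2 ,  1.89,  0.86,  2.28]), array([-0.  ,  0.52,  2.17,  2.07,  0.96,  1.99])]
60 [array([-0.07,  0.29,  2.12,  1.66,  1.01,  2.35]), array([-0.07,  0.55,  2.09,  1.8 ,  1.05,  2.09])]
70 [array([-0.11,  0.36,  2.02,  1.49,  1.16,  2.39]), array([-0.11,  0.59,  2.  ,  1.58,  1.15,  2.16])]
80 [array([-0.13,  0.43,  1.91,  1.35,  1.3 ,  2.42]), array([-0.13,  0.64,  1.89,  1.4 ,  1.26,  2.22])]
90 [array([-0.12,  0.5 ,  1.79,  1.23,  1.43,  2.43]), array([-0.12,  0.69,  1.77,  1.26,  1.38,  2.26])]
100 [array([-0.11,  0.57,  1.66,  1.13,  1.56,  2.43]), array([-0.11,  0.75,  1.64,  1.13,  1.5 ,  2.29])]
110 [array([-0.08,  0.65,  1.53,  1.04,  1.69,  2.42]), array([-0.08,  0.81,  1.51,  1.03,  1.62,  2.3 ])]
```

Run:
```python
s=open('bk.py').read()
s+='''
FL=np.diag([-1.,-1,1])
_g,_p=Rgrasp,Rplace
def Rgrasp(): return _g()@FL
def Rplace(phi): return _p(phi)@FL
PHI=np.radians(50)
'''
open('bk.py','w').write(s)
from bk import *
R=Rgrasp()
print('now',np.round(sensors.read_state()['q'],2))
for o in(230,150,60,0): 
    p=tg(o) if o<=60 else tg(60)-RD[:,0]*0+[0,0,o-60]
    print('g',o,p,ctrl.solve_ik(p,R))
for d in (40,50,60,70,80):
    a=np.radians(d); print(d,[None if (k:=ctrl.solve_ik(tp(a,h),Rplace(a))) is None else np.round(k,2) for h in(250,200,150,110,1)])
```

```text
now [-0.25  0.42  1.47 -0.    1.35 -1.57]
g 230 [570.06102662 -55.41498345 286.07087497] [-2.47431472e-01  4.68408471e-01  1.19739755e+00 -1.14180839e-03
  1.92957085e+00  1.56820341e+00]
g 150 [570.06102662 -55.41498345 206.07087497] [-2.47431472e-01  5.29554432e-01  1.27606466e+00 -1.09525782e-03
  1.78975786e+00  1.56836642e+00]
g 60 [570.06102662 -55.41498345 116.07087497] [-2.47431472e-01  6.23950788e-01  1.33069166e+00 -1.07172698e-03
  1.64073460e+00  1.56852944e+00]
g 0 [563.97659762 -53.89378576  56.39956125] [-2.47453718e-01  6.89020417e-01  1.36623910e+00 -1.07936681e-03
  1.54011757e+00  1.56861744e+00]
40 [array([ 0.1 , -0.17,  2.18,  1.62,  0.56, -0.28]), array([ 0.1 , -0.06,  2.22,  1.84,  0.58, -0.54]), array([ 0.1 ,  0.06,  2.24,  2.04,  0.63, -0.79]), array([ 0.1 ,  0.17,  2.25,  2.17,  0.69, -0.96]), array([ 0.1 ,  0.51,  2.22,  2.4 ,  0.9 , -1.28])]
50 [array([-0.  , -0.11,  2.13,  1.51,  0.81, -0.3 ]), array([-0.  , -0.01,  2.17,  1.64,  0.81, -0.49]), array([-0.  ,  0.11,  2.19,  1.77,  0.83, -0.68]), array([-0.  ,  0.21,  2.2 ,  1.87,  0.85, -0.82]), array([-0.  ,  0.53,  2.17,  2.08,  0.97, -1.16])]
60 [array([-0.07, -0.03,  2.06,  1.42,  1.02, -0.33]), array([-0.07,  0.07,  2.09,  1.5 ,  1.01, -0.48]), array([-0.07,  0.17,  2.11,  1.58,  1.01, -0.64]), array([-0.07,  0.27,  2.12,  1.65,  1.01, -0.76]), array([-0.07,  0.56,  2.09,  1.8 ,  1.05, -1.06])]
70 [array([-0.11,  0.06,  1.96,  1.35,  1.21, -0.37]), array([-0.11,  0.15,  1.99,  1.39,  1.19, -0.5 ]), array([-0.11,  0.25,  2.01,  1.44,  1.17, -0.62]), array([-0.11,  0.34,  2.02,  1.48,  1.16, -0.72]), array([-0.11,  0.6 ,  1.99,  1.58,  1.15, -0.98])]
80 [array([-0.13,  0.16,  1.85,  1.27,  1.38, -0.41]), array([-0.13,  0.24,  1.88,  1.29,  1.35, -0.51]), array([-0.13,  0.33,  1.9 ,  1.32,  1.32, -0.62]), array([-0.13,  0.41,  1.91,  1.34,  1.3 , -0.71]), array([-0.13,  0.64,  1.88,  1.4 ,  1.26, -0.92])]
```

```bash
python3 - <<'E'
from bk import *
PHI=np.radians(60)
R=Rgrasp()
s=sensors.read_state();print(s['t'],s['eef_pos'])
ctrl.gripper_to(66)
ctrl.move_ptp(tg(75),R)
snap('w10')
ctrl.move_l(tg(0),rot=R,vel=120)
im,d,st=snap('w11'); print(st['t'],st['force'],st['grip_width'])
E
python3 -c "
import cv2,numpy as np
cv2.imwrite('pics/j.png',cv2.resize(np.hstack([cv2.imread('pics/w10.png'),cv2.imread('pics/w11.png')]),(800,300)))"
```

```text
21.0 [602.81215209 -63.74410096 158.25437967]
24.8083 [0.17886774 0.8725685  0.12383235] 66.15658534187402
```

View pics/j.png

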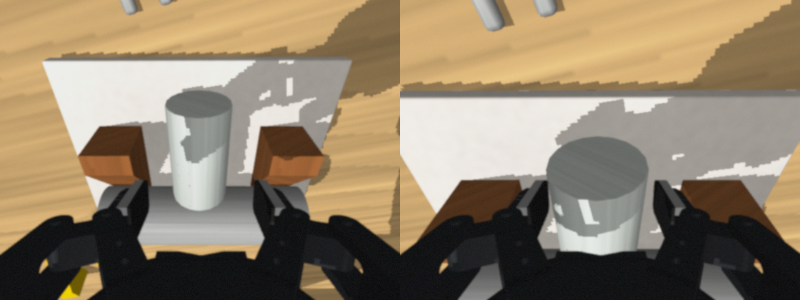

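The beaker is centred between the fingers, at (597,190) in the right half of the picture, and both chocks are clear of the fingers. I'll grip, draw it slightly downhill, then lift.

```bash
python3 - <<'E'
from bk import *
ctrl.gripper_to(30,force=40)
s=sensors.read_state();print(s['t'],s['grip_width'],s['force'])
p=tg(0)-RD[:,0]*8+RD[:,2]*2
ctrl.move_l(p,vel=25)
ctrl.move_l(p+[0,0,200],vel=200)
im,d,st=snap('w12');print(st['t'],st['grip_width'],st['force'])
for w in ('side','top'):
    i,d=optics.grab_frame(w); cv2.imwrite(f'pics/{w}2.png',i[:,:,::-1])
E
python3 -c "
import cv2,numpy as np
cv2.imwrite('pics/j2.png',cv2.resize(np.hstack([cv2.imread('pics/w12.png'),cv2.imread('pics/side2.png')]),(800,300)))"
```

```text
25.1333 51.29111931160152 [2.0181913  0.32108422 4.38882792]
26.7667 51.5197029357495 [ 0.44438096 -0.49036811 -0.97662186]
```

View pics/j2.png

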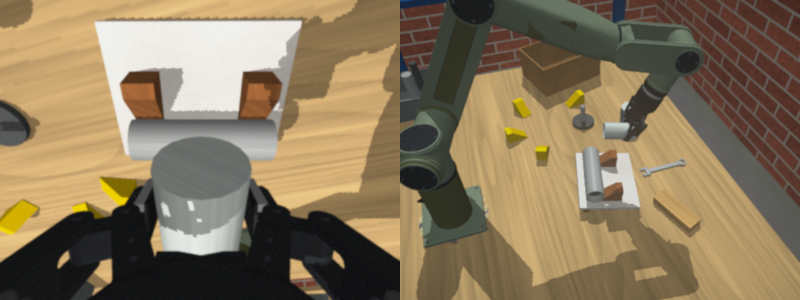

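The beaker is up, and the pipe stays against the chocks. Now to swing over the stand.

Run:
```python
from bk import *
PHI=np.radians(60);R=Rplace(PHI)
q=ctrl.solve_ik(tp(PHI,190),R);print(np.round(q,2))
ctrl.set_joints(q)
ctrl.move_l(tp(PHI,105),rot=R,vel=150)
s=sensors.read_state();print(s['t'],s['grip_width'],s['eef_pos']-tp(PHI,105))
im,d,st=snap('w13')
for w in ('side','top'):
    i,dd=optics.grab_frame(w); cv2.imwrite(f'pics/{w}3.png',i[:,:,::-1]);np.save(f'pics/{w}3.npy',dd)
a=cv2.imread('pics/side3.png');b=cv2.imread('pics/top3.png')
cv2.imwrite('pics/j3.png',np.hstack([cv2.resize(a[60:210,180:360],None,fx=2.2,fy=2.2),cv2.resize(b[110:260,120:300],None,fx=2.2,fy=2.2)]))
```

```text
[-0.07  0.09  2.1   1.52  1.01 -0.51]
29.4417 51.33066815082788 [ 0.74259232 -0.07750702  0.65925876]
```

View pics/j3.png

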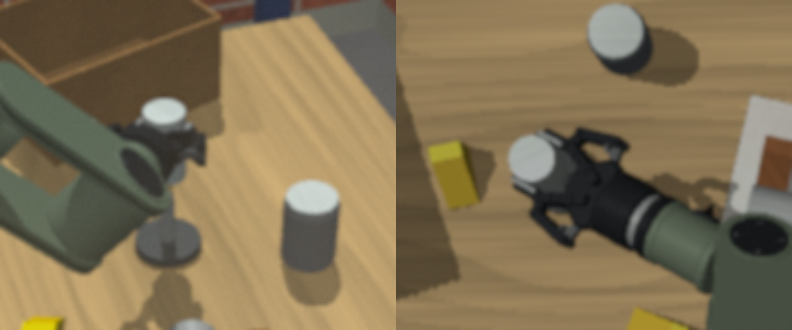

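View pics/w13.png

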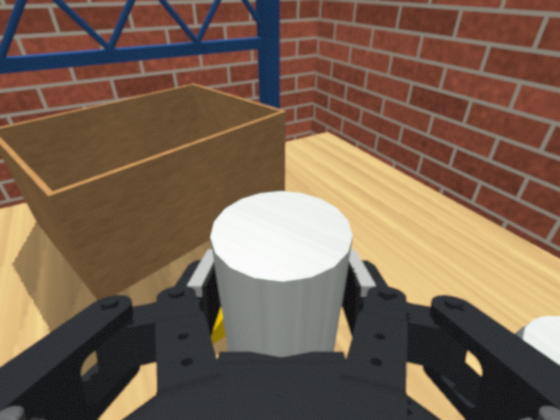

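View pics/side3.png

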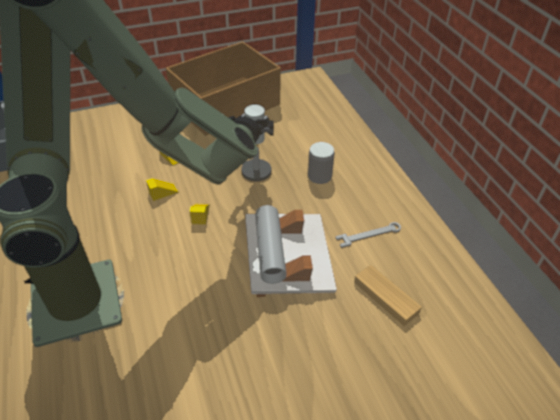

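Run:
```python
from bk import *
from scipy.optimize import least_squares
b=[*ST,214.7]
print(proj('top',[b]),proj('side',[b]),proj('wrist',[b],dict(np.load('pics/w13_st.npz'))))
# enlarged crops
a=cv2.imread('pics/side3.png')[95:185,220:300];t=cv2.imread('pics/top3.png')[160:210,160:220]
cv2.imwrite('pics/j4.png',np.hstack([cv2.resize(a,(480,540),interpolation=cv2.INTER_CUBIC),cv2.resize(t,(300,250),interpolation=cv2.INTER_CUBIC).__class__(0) if 0 else cv2.copyMakeBorder(cv2.resize(t,(312,260),interpolation=cv2.INTER_CUBIC),0,280,0,0,0)]))
```

```text
[[181.60869918 181.8398549 ]] [[253.4307944  110.94119351]] [[282.48422331 233.25168707]]
```

View pics/j4.png

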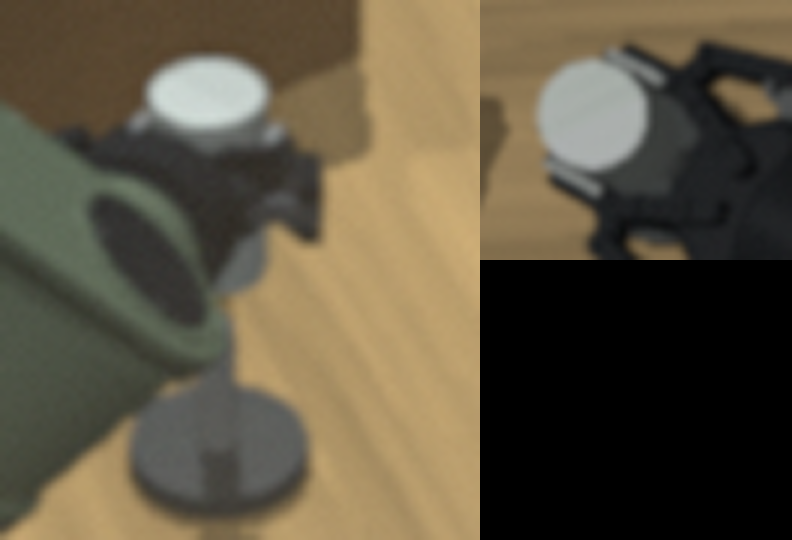

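The projected base centre agrees within about 1 px in both cameras, which is 1–2 mm against 13 mm of radial clearance. Lowering now, with a force stop.

Run:
```python
from bk import *
PHI=np.radians(60);R=Rplace(PHI)
print(ctrl.move_l(tp(PHI,60),rot=R,vel=100,threshold=8))
print(ctrl.move_l(tp(PHI,12),rot=R,vel=100,threshold=8))
s=sensors.read_state();print(s['t'],s['eef_pos']-tp(PHI,12),s['force'])
print(ctrl.move_l(tp(PHI,-5),rot=R,vel=15,threshold=3))
s=sensors.read_state();print(s['t'],s['eef_pos']-tp(PHI,0),s['force'],s['grip_width'])
for w in ('side','top'):
    i,dd=optics.grab_frame(w); cv2.imwrite(f'pics/{w}4.png',i[:,:,::-1])
a=cv2.imread('pics/side4.png')[110:210,190:310]
cv2.imwrite('pics/j5.png',cv2.resize(a,None,fx=5,fy=5,interpolation=cv2.INTER_CUBIC))
```

```text
False
False
30.825 [0.36015935 0.05096932 0.57394253] [ 0.82325859  0.10673614 -0.8037082 ]
True
31.65 [ 0.00738457  0.16312355 -0.65225245] [-0.44614951 -0.40962333  3.3299288 ] 51.57406753680209
```

View pics/j5.png

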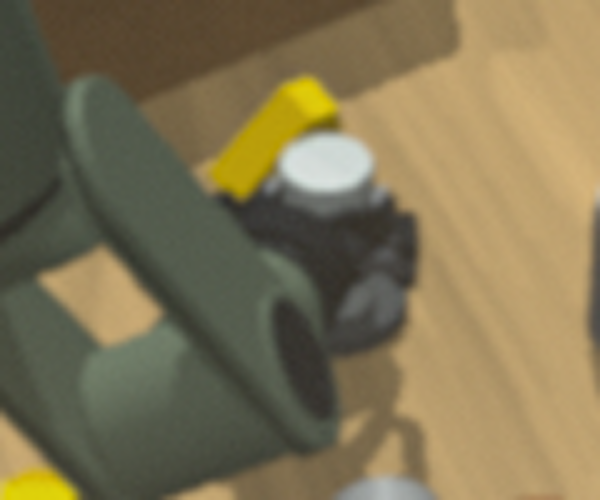

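```bash
python3 - <<'E'
from bk import *
PHI=np.radians(60);R=Rplace(PHI)
ctrl.gripper_to(74); ctrl.hold(.2)
p=np.array(sensors.read_state()['eef_pos'])
ctrl.move_l(p-R[:,2]*110,vel=120)
snap('w14')
p=np.array(sensors.read_state()['eef_pos'])
ctrl.move_l(p+[0,0,120],vel=200)
for w in ('side','top'):
    i,dd=optics.grab_frame(w); cv2.imwrite(f'pics/{w}5.png',i[:,:,::-1])
print(sensors.read_state()['t'])
E
python3 -c "
import cv2,numpy as np
cv2.imwrite('pics/j6.png',cv2.resize(np.hstack([cv2.imread('pics/side5.png')[80:320,140:460],cv2.imread('pics/top5.png')[90:330,100:420]]),(800,300)))"
```

```text
34.2667
```

View pics/j6.png

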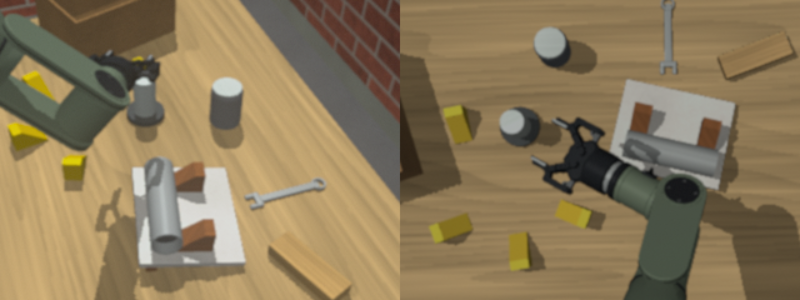

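View pics/w14.png

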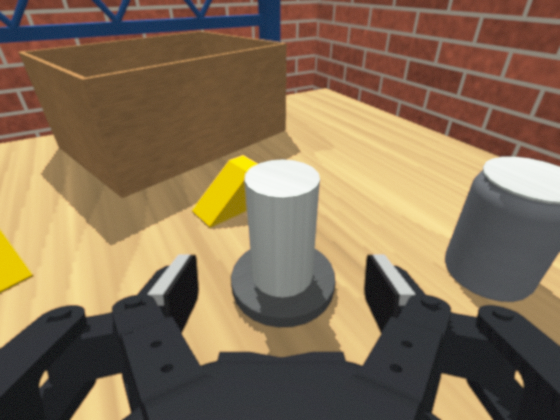

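The beaker stands upright on the foot, around the peg, at (283,230). I'll check the chocks and pipe once more against the model, using w12, the wrist view after the beaker came away, and the latest side view.

Run:
```python
from bk import *
st=dict(np.load('pics/w12_st.npz'))
def ov(n,im,st=None):
    S=3; J=cv2.resize(im,None,fx=S,fy=S,interpolation=cv2.INTER_CUBIC)
    def L(P): cv2.polylines(J,[((proj(n,P,st)+.5)*S).round().astype(np.int32)],True,(0,0,255),1)
    for Y in(-76,76):
        V=CH@RD.T+dk(-1.2,Y,1)
        L(V[[4,3,8,9]]);L(V[[3,2,7,8]])
    o=bp(46.9,0,65.1); t=np.linspace(0,2*np.pi,60);Q=[]
    for s in(-1,1): Q.append(o+s*100*RB[:,1]+30*np.outer(np.cos(t),RB[:,0])+30*np.outer(np.sin(t),RB[:,2]))
    h=cv2.convexHull(((proj(n,np.vstack(Q),st)+.5)*S).astype(np.float32)).round().astype(np.int32);cv2.polylines(J,[h],True,(255,0,0),1)
    return J
a=ov('wrist',cv2.imread('pics/w12.png'),st)[30:760,360:1320]
b=ov('side',cv2.imread('pics/side5.png'))[180*3:310*3,235*3:345*3]
a=cv2.resize(a,(473,360));cv2.imwrite('pics/j7.png',np.hstack([a,cv2.resize(b,(305,360))]))
```

```text
(no output)
```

View pics/j7.png

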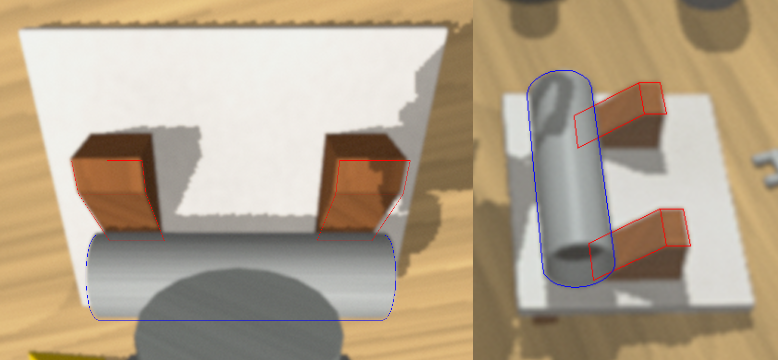

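```bash
python3 -c "
from h import *
ctrl.hold(.3);print(sensors.read_state()['t']);ctrl.finish_job()"
```

```text
34.5667
the job is handed in; nothing more can be done
```

I set both oak chocks square against the low side of the pipe, about 76 mm either side of its middle, and let go. Then I drew the beaker away and lowered it mouth down over the peg until its rim met the foot. I handed the job in at 34.6 s of the 64 s allowed; no verdict was reported.

**One slip:** the first chock briefly pushed the pipe about 5 mm uphill, because the force stop did not trigger. I backed off until the pipe rested on the beaker again before releasing.

**Last checks:**
- **Pipe and chocks:** the pipe matched its start outline to within 1–2 mm, and both chocks were touching it, in the wrist view after the beaker came away and in the final side view.
- **Beaker:** it stands upright and centred on the foot. The rim met the foot 0.7 mm below the computed height, within calibration error.
- **Bystanders:** the tin, wrench and offcut look unmoved in the final top and side pictures.

No check failed or disagreed.

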